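# Fit a fresh filter cassette from behind the resin bottles

### The job

The fresh filter cassette lies at the back of the caddy, behind the three containers. Set all three containers upright on the steel drip tray first, then take the cassette out and press it down into the slot on top of the fume filter unit until it clicks home and sits flush, and finally put every container back upright in its own bay, where it stood at the start. Do not tip any container, and do not knock over or shift the beaker on the tray or the printed pawn on the bench.

Things in the scene. Friction and masses are not known exactly. Their poses are not given: they have to be found in the camera images.
- caddy: Grey open plastic caddy, fixed, 143 (x) by 274 (y) by 45 mm high, walls and floor 4. Origin: centre of its underside; x points away from the robot, y along it. Two ribs 25 high at y -45 and +45, from the front wall to x -2, part its front into three bays 86 wide, centres about x -32, y -90, 0, +90. Behind them, along the back wall, runs one open lane 66 deep.
- alu_bottle: Round brushed-aluminium resin bottle, 56 mm diameter, 152 high, 0.2 to 0.4 kg; black ribbed screw cap 31 diameter, z 126 to 152; narrow neck under it down to the shoulder at z 118. Starts upright in one of the three bays. Origin: centre of its underside, z up.
- flat_bottle: Rectangular dark grey plastic bottle with a paper label, 44 (x) by 66 (y) by 150 mm high, 0.2 to 0.4 kg; black ribbed screw cap 31 diameter, z 124 to 150; shoulder at z 117. Starts upright in one of the three bays, wide side across the caddy's front. Origin: centre of its underside, z up.
- jar: Round whitish plastic jar, 62 mm diameter, 140 high, 0.2 to 0.4 kg; white ribbed lid 50 diameter, z 112 to 140. Starts upright in one of the three bays. Origin: centre of its underside, z up.
- cassette: Cream filter cassette, black cells on top, in the lane behind the containers. Origin: centre of underside; y along it, z up; same either way round; 0.2 kg. Flange 58 (x) by 176 (y) mm, z 45 to 49; core under it 38 by 128. To grip: rib amid the flange, 14 thick (x), 60 long (y), z 49 to 73. At each y end under the flange a sprung tab with a barb reaches to y 78.5 and yields inwards.
- fume_unit: Dark grey fume filter unit, fixed, 150 (x) by 220 (y) by 110 mm high. Origin: centre of underside, y along the slot. Its lighter top plate, 10 thick, has a slot 44 (x) by 150 (y) in the middle, edges bevelled 4. The cassette goes in from above, its y along the slot; a push of about 10 N makes the tabs catch under the plate. Home: flange on the plate, cassette origin 65 above this one.
- tray: Flat stainless drip tray, fixed, 250 (x) by 170 (y) mm, rim 14 high, walls and floor 3 thick. Origin: centre of its underside, x along its length. One of tray and fume unit stands left of the caddy, the other right; they may swap.
- beaker: Bystander: small pale translucent beaker, 50 mm diameter at the rim, 66 high, standing on the tray towards its +y long side. Origin: centre of its underside.
- print: Bystander: grey printed chess pawn, 38 mm diameter, 52 high, standing on the bench between the robot and the caddy. Origin: centre of its underside.
There are look-alikes about, which are no part of the job. Leave any purple look-alike of the cassette alone.

How it is judged:
On the way, in this order (a step that is already met when the one before it is completed fails the run):
1. all three containers stand upright on the tray (x of alu_bottle in the frame of tray between -0.122 and 0.122 m and y of alu_bottle in the frame of tray between -0.082 and 0.082 m and z of each of alu_bottle, flat_bottle, jar in the frame of tray below 0.008 m and angle between each of alu_bottle, flat_bottle, jar's own z axis and vertical below 0.1 rad and x of flat_bottle in the frame of tray between -0.122 and 0.122 m and y of flat_bottle in the frame of tray between -0.082 and 0.082 m and x of jar in the frame of tray between -0.122 and 0.122 m and y of jar in the frame of tray between -0.082 and 0.082 m), for 0.2 s.
2. the cassette is clicked home in the fume unit's slot, while the containers still stand on the tray (all of step 1 and z of cassette in the frame of fume_unit between 0.062 and 0.067 m and horizontal distance between cassette and fume_unit below 0.006 m and angle between the y axis of cassette and the y axis of fume_unit, either way round below 0.08 rad and angle between cassette's own z axis and vertical below 0.05 rad), for 0.2 s.
At the end, for the whole second after the job is handed in: The cassette is clicked home: its underside within 2 mm of 65 mm above the unit's underside, within 6 mm of the middle of the slot and lined up with it. Each container stands upright (within 0.1 rad) within 15 mm of where it stood at the start. All are at rest and released (z of cassette in the frame of fume_unit between 0.062 and 0.067 m and horizontal distance between cassette and fume_unit below 0.006 m and angle between the y axis of cassette and the y axis of fume_unit, either way round below 0.08 rad and angle between cassette's own z axis and vertical below 0.05 rad and distance of each of alu_bottle, flat_bottle, jar from where it was at the start of the episode below 0.015 m and angle between each of alu_bottle, flat_bottle, jar's own z axis and vertical below 0.1 rad and linear speed of each of alu_bottle, flat_bottle, jar, cassette below 0.02 m/s); the robot touches nothing.
It fails at once if a container is tipped by more than 0.6 rad (angle between any of alu_bottle, flat_bottle, jar's own z axis and vertical above 0.6 rad).
It fails at once if the beaker is shifted by more than 25 mm or knocked over (distance of beaker from where it was at the start of the episode above 0.025 m or angle between beaker's own z axis and vertical above 0.6 rad).
It fails at once if the printed pawn is shifted by more than 25 mm or knocked over (distance of print from where it was at the start of the episode above 0.025 m or angle between print's own z axis and vertical above 0.6 rad).
It also fails if it takes over 144 s, if anything falls off the work surface, if the arm or the gripper's body presses on something with over 40 N, if the wrist force passes 120 N, or if a joint passes its speed limit or range.

### The arm

A 7-joint arm with a two-finger parallel gripper is mounted at the origin on the work surface. World frame = base frame: x ahead of the robot, y to its left, z up, the work surface at z = 0. Lengths are in m, angles in rad, forces in N, time in s.
With the tool pointing down it reaches from about 0.425 to 0.925 m from the base axis. Payload 6.8 kg.
Tool frame: the origin (TCP) lies on the front face of the gripper's body, between the roots of the fingers; the fingertips stand 73 mm ahead of it and the grasp point (between the pads) lies 54 mm ahead of it (env.nose_length is the distance from the TCP to the fingertips, in m); z points along the fingers, y is the line along which they close (so a half turn about z gives the same grasp; the last joint's range is limited). The gripper opens to 85 mm and grips with 20 to 120 N. Pads are 22 mm wide; open, the fingers measure 114 mm over their backs; the gripper's body (76 mm by 85 mm) begins 54 mm behind the grasp point. The pads swing forward as they close: fully open they stand 13 mm farther back than shut.
Start: joints at [-1.423, 0.477, 0.022, 1.555, -0.011, 1.109, -0.083], TCP at [0.171, 0.653, 0.304] pointing down, gripper open.
Joint ranges: [-2.96, 2.96], [-0.34, 2.1], [-1.41, 1.46], [0.24, 2.44], [-1.37, 4.51], [0.17, 1.92], [-2.96, 2.96]. Speed limits (rad/s): [2.39, 2.39, 3.14, 3.14, 3.14, 3.14, 3.14].

### API

Orientations are given as a unit quaternion [w, x, y, z].
In Python, from cell import env, kin, camera, calibration, job gives the robot as it stands. The module is installed in compiled form; this text tells all that it offers. Calls block until the motion is done:
- env.reach(position, orientation): joint-space move of the TCP to a pose.
- env.movel(position, velocity=0.15, rot=None, stop_force=None): straight line of the TCP; rot=None keeps the orientation; velocity is the mean speed in m/s. With stop_force (N) it stops when the force on the tool has changed by that much, and returns True; else False.
- env.goto_joints(angles): joint-space move.
- env.grip(opening, f_grip=None): finger opening in m; f_grip is the grip in N (None keeps the last); returns when the fingers have stopped.
- env.dwell(seconds).
- kin.inverse_kinematics(position, orientation): joint angles nearest the present ones, or None.
- env.get_state(): the state.
- camera(name): name is "scene" or "top" or "wrist"; returns (picture, depth): 480x640x3 uint8, blue, green, red; 480x640 float32, m along the optical axis (not along the pixel's ray), 0 where there is no reading.
- calibration(name): a dict with "fx", "fy", "cx", "cy" (pixels), "k1" (the pictures are not rectified: a ray, as slopes to the right and down, at radius r is drawn at 1 + k1 r^2 times it, then the intrinsics apply), "rvec" (rotation vector, rad) and "tvec" (3), from world to camera coordinates, as OpenCV has them. Camera axes: x right, y down, z forward; pixel columns grow to the right and rows downward; lengths in m; the calibration is good to about 2 mm. A picture is of the moment at which its call begins: read the wrist's pose just before it. calibration takes no time and is no camera call; for the wrist camera it gives the pose at the moment of the call.
A pose or a line that the arm cannot do raises env.PlanningError and nothing moves.
- job.job_done(): hands the job in; it is judged then, once.
The state is a dict: "time": time; "qpos": joint angles; "joint_velocities": joint speeds; "joint_torque": joint torques, N m; "tcp_pos": TCP position; "orientation": TCP orientation; "force": force on the tool from outside, world axes, zero at the start; "torque": the same for the moment, N m; "opening": finger opening in m; "gripper_force": force on a finger pad.
Only numpy, scipy, OpenCV 4.12 (cv2) and the standard library are available. Lean on these libraries where they do the work, as an engineer would, in place of code of your own. Each camera call takes 0.05 s, during which the arm holds its last target. There are 200 camera calls.

## Working session

There is one attempt and no reset: what is moved stays moved. The work goes in short steps, each a Python script; the robot and the scene stay as the last script left them, time stands still between calls to the robot, and variables do not carry over. Pictures are saved under pics/ and viewed, at most 14 in all, crops included, and the job is handed in when it is done.

```bash
mkdir -p pics; ls; python3 - <<'E'
from cell import env,camera,calibration
import cv2,numpy as np
for n in ("scene","top"):
    p,d=camera(n); cv2.imwrite(f"pics/{n}0.png",p); np.savez(f"{n}0.npz",p=p,d=d)
    print(n,calibration(n))
s=env.get_state();print(s["time"],s["opening"],s["orientation"])
E
```

```text
pics
scene {'fx': 484.76099751295516, 'fy': 484.76099751295516, 'cx': 315.099536525718, 'cy': 242.3778958027014, 'k1': -0.05022204204577294, 'rvec': array([ 2.13605501,  0.70397631, -0.35681913]), 'tvec': array([-0.39377488, -0.12968534,  1.13322967])}
top {'fx': 459.21693276717014, 'fy': 459.21693276717014, 'cx': 326.6781379006078, 'cy': 234.51333391699583, 'k1': -0.03541246806718864, 'rvec': array([ 2.1095355 , -2.16151378,  0.18112175]), 'tvec': array([0.03976239, 0.50866397, 0.90015215])}
0.1 0.08529198218302841 [-4.48598861e-05  1.27535467e-01  9.91833673e-01 -8.16668763e-04]
```

View pics/scene0.png

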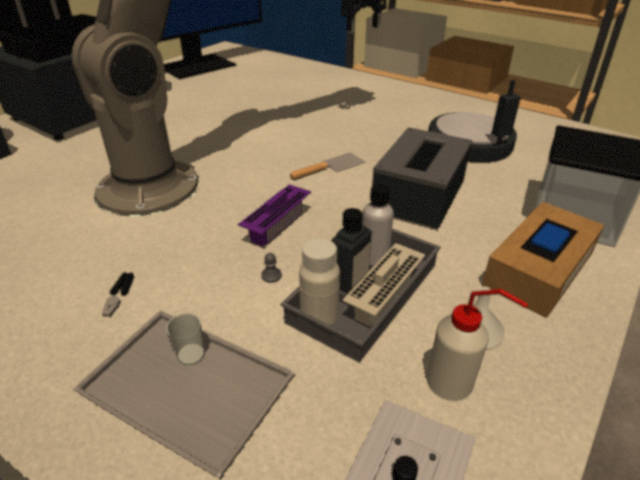

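View pics/top0.png

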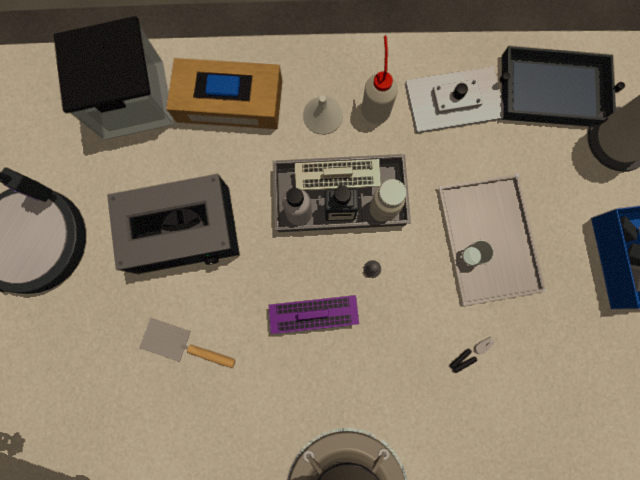

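Top view: the caddy is centred at (342,193), with the alu bottle cap at (296,197), flat bottle cap at (342,194) and jar lid at (391,194).
- **Cassette:** the cream one in the caddy lane at (337,174). Its look-alike is the purple one at (313,315), which I'll leave alone.
- **Fume unit:** the slotted box at (172,222). Look-alikes are the orange box (225,93), the black/glass box (105,65) and the round device (30,235).
- **Tray:** the steel one at (490,240). Look-alikes are the black tray (557,87) and the white plate (455,100).
- **Containers:** look-alikes are the wash bottle (380,97), the funnel (322,112) and the knob (460,90).
- **Bystanders:** beaker (471,257) and pawn (372,268).

Next is a close crop and the first measurements.

```bash
cat > h.py <<'E'
import numpy as np,cv2
from scipy.spatial.transform import Rotation as R
def K(c): return np.array([[c["fx"],0,c["cx"]],[0,c["fy"],c["cy"]],[0,0,1.]]),np.array([c["k1"],0,0,0.])
def cloud(d,c):
    k,D=K(c); h,w=d.shape
    uv=np.stack(np.meshgrid(np.arange(w),np.arange(h)),-1).reshape(-1,1,2).astype(float)
    n=cv2.undistortPoints(uv,k,D)[:,0]
    P=np.c_[n,np.ones(len(n))]*d.reshape(-1,1)
    Rm=cv2.Rodrigues(c["rvec"])[0]
    W=(P-c["tvec"])@Rm; W[d.ravel()==0]=np.nan
    return W.reshape(h,w,3)
def onplane(u,v,z,c):
    k,D=K(c); n=cv2.undistortPoints(np.array([[[u,v]]],float),k,D)[0,0]
    Rm=cv2.Rodrigues(c["rvec"])[0]; o=-Rm.T@c["tvec"]; r=Rm.T@np.array([n[0],n[1],1])
    return o+r*(z-o[2])/r[2]
def rect(P):
    (cx,cy),(w,h),a=cv2.minAreaRect(P.astype(np.float32)*1000)
    return np.round([cx,cy,w,h,a],1)
E
python3 - <<'E'
from cell import calibration
from h import *
z=np.load("top0.npz");p,d=z["p"],z["d"];c=calibration("top");W=cloud(d,c)
cv2.imwrite("pics/crop1.png",cv2.resize(p[145:315,255:555],None,fx=2.6,fy=2.6,interpolation=cv2.INTER_CUBIC))
def box(u0,u1,v0,v1,z0,z1,nm):
    Q=W[v0:v1,u0:u1].reshape(-1,3);Q=Q[(Q[:,2]>z0)&(Q[:,2]<z1)]
    print(nm,len(Q),Q.mean(0).round(4),"rect",rect(Q[:,:2]),"zmed",np.median(Q[:,2]).round(4))
box(280,315,180,215,.143,.175,"alu cap")
box(325,360,180,215,.143,.175,"flat cap")
box(370,412,175,215,.132,.17,"jar lid")
box(290,385,155,190,.045,.060,"cass flange")
box(290,385,155,190,.068,.085,"cass rib")
box(265,415,145,240,.038,.05,"caddy rim")
box(100,245,165,280,.100,.12,"unit top")
box(430,550,170,310,.009,.02,"tray rim")
box(455,490,240,272,.055,.08,"beaker")
box(360,385,255,280,.03,.08,"pawn")
Q=W[340:360,300:400];print("bench z",np.nanmedian(Q[...,2]))
E
```

```text
alu cap 249 [0.5633 0.0858 0.1551] rect [564.3  86.   30.9  31.3  56.9] zmed 0.1558
flat cap 246 [ 0.5656 -0.002   0.1532] rect [566.2  -2.4  31.1  30.9  26.6] zmed 0.1537
jar lid 600 [ 0.569  -0.0955  0.1434] rect [570.  -95.6  50.2  50.5  43.6] zmed 0.1438
cass flange 2161 [0.6367 0.0024 0.0527] rect [6.397e+02 5.000e-01 6.980e+01 1.986e+02 1.700e+00] zmed 0.0531
cass rib 230 [0.6335 0.0026 0.0762] rect [634.8   2.4  14.9  59.6   1.8] zmed 0.0766
caddy rim 1636 [ 0.599  -0.0036  0.0448] rect [600.7  -3.5 150.6 281.2   1.6] zmed 0.0448
unit top 7199 [0.5313 0.3332 0.1098] rect [532.8 334.  152.2 221.2   9.3] zmed 0.11
tray rim 1549 [ 0.4979 -0.3258  0.014 ] rect [ 499.1 -322.6  260.3  180.5    8.1] zmed 0.014
beaker 139 [ 0.464  -0.2753  0.064 ] rect [ 462.8 -277.    44.6   48.7   84.3] zmed 0.0648
pawn 102 [ 0.4396 -0.0651  0.0454] rect [440.3 -66.   21.6  21.8  43.1] zmed 0.048
bench z -6.215422207063112e-05
```

View pics/crop1.png

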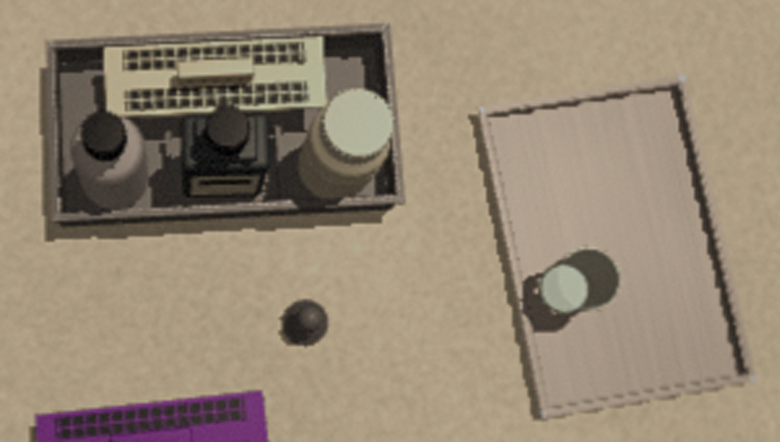

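```bash
cat >> h.py <<'E'
def quat(yaw,s):  # tool down, tool y along s*(cos yaw, sin yaw)
    a=yaw+(0 if s>0 else np.pi)      # y=(sin2f,-cos2f)
    f=(a+np.pi/2)/2
    return np.array([0,np.cos(f),np.sin(f),0])
CY=np.radians(1.7)
OBJ=dict(jar=(.570,-.0956,.137),flat=(.5662,-.0022,.141),alu=(.5643,.086,.143)) # grasp x,y,z in caddy
TR=np.array([.499,-.3235]);TY=np.radians(8.1)
def tray(x,y): return TR+np.array([[np.cos(TY),-np.sin(TY)],[np.sin(TY),np.cos(TY)]])@[x,y]
SLOT=dict(jar=tray(-.080,-.033),flat=tray(.001,-.033),alu=tray(.082,-.033))
UN=np.array([.5328,.334]);UY=np.radians(9.3)
CA=np.array([.6348,.0024]);CAY=np.radians(1.75)
TCP=.054
E
python3 - <<'E'
from cell import env,kin,calibration
from h import *
for s in (1,-1):
    for nm,(x,y),z,yaw in [(k,v[:2],z,CY) for k,v in OBJ.items() for z in (.19,.30)]+[(k,v,z,CY) for k,v in SLOT.items() for z in (.19,.30)]+[("cas",CA,.125,CAY),("cas",CA,.3,CAY),("unit",UN,.185,UY),("unit",UN,.32,UY)]:
        q=kin.inverse_kinematics([x,y,z],quat(yaw,s)); print(s,nm,np.round([x,y],3),z,None if q is None else np.round(q,2))
z=np.load("top0.npz");W=cloud(z["d"],calibration("top"));g=z["p"]
sub=W[195:255,120:220]
Q=sub.reshape(-1,3);Q=Q[Q[:,2]<.097];print("slot lower pts",len(Q),rect(Q[:,:2]))
Q=W[165:280,100:245].reshape(-1,3);Q=Q[(Q[:,2]>.105)&(Q[:,2]<.12)]
# raster of plate in unit frame: find hole extents
r=(Q[:,:2]-UN)@np.array([[np.cos(UY),-np.sin(UY)],[np.sin(UY),np.cos(UY)]])
m=abs(r[:,1])<.055;n=abs(r[:,0])<.012
print("x hole",np.sort(r[m&(r[:,0]<0),0])[-25::5],np.sort(r[m&(r[:,0]>0),0])[:25:5])
print("y hole",np.sort(r[n&(r[:,1]<0),1])[-12::3],np.sort(r[n&(r[:,1]>0),1])[:12:3])
print("outer",np.percentile(r,[.5,99.5],axis=0))
E
```

```text
1 jar [ 0.57  -0.096] 0.19 [-0.61  0.65  0.94  1.94 -0.67  0.91  0.7 ]
1 jar [ 0.57  -0.096] 0.3 [-0.65  0.46  0.95  1.84 -0.42  1.06  0.5 ]
1 flat [ 0.566 -0.002] 0.19 [-0.59  0.51  0.63  1.95 -0.41  0.81  0.3 ]
1 flat [ 0.566 -0.002] 0.3 [-0.69  0.37  0.75  1.86 -0.29  1.02  0.21]
1 alu [0.564 0.086] 0.19 [-0.68  0.49  0.55  1.94 -0.35  0.8   0.09]
1 alu [0.564 0.086] 0.3 [-0.75  0.35  0.62  1.85 -0.24  1.02 -0.  ]
1 jar [ 0.424 -0.367] 0.19 [-0.03  0.57  0.85  1.97 -0.57  0.85  1.17]
1 jar [ 0.424 -0.367] 0.3 [-0.19  0.47  1.07  1.88 -0.48  1.07  1.1 ]
1 flat [ 0.505 -0.356] 0.19 [-0.18  0.78  1.06  1.84 -0.8   1.02  1.24]
1 flat [ 0.505 -0.356] 0.3 [-0.21  0.6   1.07  1.75 -0.57  1.14  1.06]
1 alu [ 0.585 -0.345] 0.19 [-0.    0.69  0.67  1.67 -0.5   0.96  0.88]
1 alu [ 0.585 -0.345] 0.3 [-0.13  0.64  0.9   1.59 -0.53  1.17  0.91]
1 cas [0.635 0.002] 0.125 [-0.48  0.68  0.53  1.81 -0.48  0.78  0.33]
1 cas [0.635 0.002] 0.3 [-0.6   0.49  0.69  1.7  -0.35  1.08  0.23]
1 unit [0.533 0.334] 0.185 [-0.93  0.55  0.37  1.79 -0.26  0.84 -0.28]
1 unit [0.533 0.334] 0.32 [-0.97  0.41  0.41 
[... 807 characters left out ...]
.87]
-1 alu [ 0.585 -0.345] 0.3 [-0.28  0.85  1.27  1.6  -0.83  1.33 -2.  ]
-1 cas [0.635 0.002] 0.125 [-0.85  1.1   1.26  1.84 -1.16  1.18 -2.28]
-1 cas [0.635 0.002] 0.3 [-0.88  0.77  1.27  1.71 -0.77  1.26 -2.54]
-1 unit [0.533 0.334] 0.185 [-0.46  0.54 -0.27  1.76  0.18  0.86  2.49]
-1 unit [0.533 0.334] 0.32 [-0.51  0.4  -0.19  1.64  0.08  1.11  2.57]
slot lower pts 1671 [517.9 340.4 123.  191.3   9.4]
x hole [-0.02324564 -0.02300348 -0.0226337  -0.02237349 -0.02218586] [0.02159773 0.02187437 0.02239321 0.02254413 0.02276196]
y hole [-0.07711956 -0.07682461 -0.07552483 -0.07489531] [0.07270022 0.07453576 0.07508188 0.07539275]
outer [[-0.07502457 -0.10962984]
 [ 0.07509731  0.10866154]]
```

The crop confirms the choice: the cream cassette lies in the lane, its rib at crop (215,70), and all measured sizes match the description. Moving the jar first, as nothing stands in its way.

```bash
cat >> h.py <<'E'
from cell import env
W_=dict(jar=.050,flat=.031,alu=.031)
HI=.10
def go(x,y,z,v=.15,yaw=CY,sf=None): return env.movel([x,y,z],velocity=v,rot=quat(yaw,1),stop_force=sf)
def pick(nm,xy,z):
    "z: grasp height"
    env.grip(min(W_[nm]+.028,.08)); go(*xy,z+TCP,.12); env.grip(W_[nm]-.012,60)
    s=env.get_state(); print(nm,"grip",s["opening"],s["gripper_force"])
    go(*xy,z+TCP+HI,.15)
    s=env.get_state(); print(nm,"lifted",s["opening"],s["force"].round(1))
def put(nm,xy,z):
    go(*xy,z+TCP+.008,.15); r=go(*xy,z+TCP-.003,.02,sf=3)
    s=env.get_state(); print(nm,"down",r,s["tcp_pos"].round(4)-[0,0,TCP],s["force"].round(1))
    env.grip(min(W_[nm]+.028,.08)); go(*xy,z+TCP+HI,.2)
E
python3 - <<'E'
from h import *
from cell import camera
x,y,z=OBJ["jar"]
env.reach([x,y,z+TCP+HI],quat(CY,1)); print(env.get_state()["time"])
pick("jar",(x,y),z)
print(env.get_state()["time"])
p,d=camera("scene");cv2.imwrite("pics/s1.png",p)
E
```

```text
3.075
jar grip 0.04813421420028423 61.540313959121704
jar lifted 0.048068708389563265 [-0.2  0.2 -3.7]
5.5
```

View pics/s1.png

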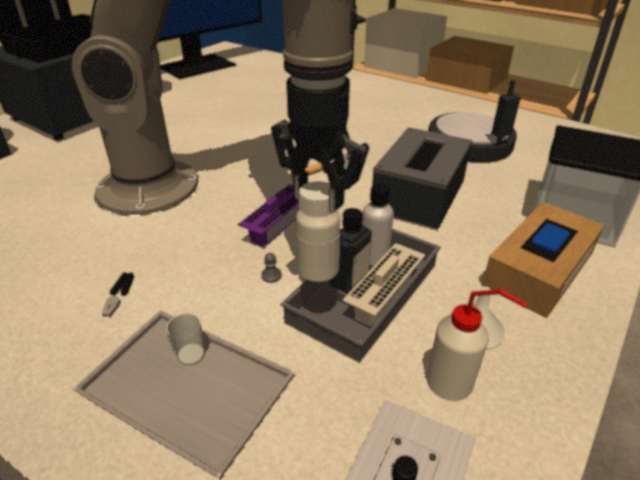

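The jar hangs straight at (318,240), clear of the caddy. Its path passes 38 mm above the beaker, so I'm carrying on with all three.

```bash
python3 - <<'E'
from h import *
from cell import camera
zt=-.001
def carry(nm):
    z=OBJ[nm][2]; go(*SLOT[nm],z+TCP+HI,.25); put(nm,SLOT[nm],z+zt)
carry("jar")
for nm in ("flat","alu"):
    x,y,z=OBJ[nm]; go(x,y,z+TCP+HI,.25); pick(nm,(x,y),z); carry(nm)
go(*CA,.30,.25,CAY)
p,d=camera("scene");cv2.imwrite("pics/s2.png",p)
p,d=camera("wrist");cv2.imwrite("pics/w2.png",p);np.savez("w2.npz",d=d)
import pickle
from cell import calibration
pickle.dump(calibration("wrist"),open("w2.pkl","wb"))
print(env.get_state()["time"])
E
```

```text
jar down True [ 0.4249 -0.3677  0.1371] [0.9 0.6 5. ]
flat grip 0.029527190108857654 59.22456085681915
flat lifted 0.02956797887320138 [-0.2  0.4 -3.8]
flat down True [ 0.5051 -0.3562  0.1408] [ 0.6 -0.4  4. ]
alu grip 0.0293210432138428 59.205307960510254
alu lifted 0.02960520007809352 [ 0.1  0.5 -2.9]
alu down True [ 0.5852 -0.3449  0.1429] [-0.5  0.4  4.6]
27.2917
```

View pics/s2.png

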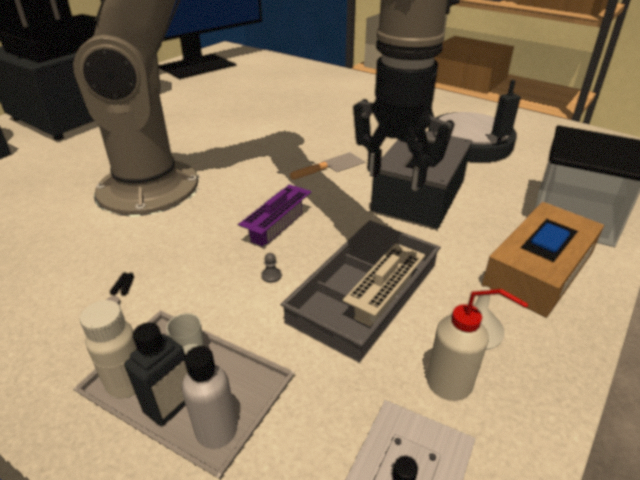

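View pics/w2.png

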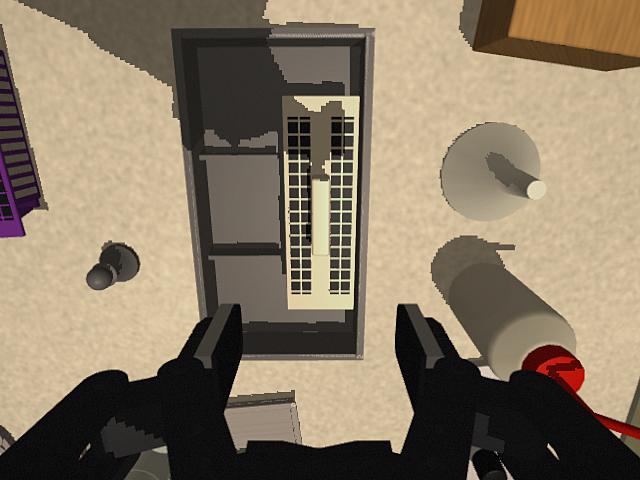

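The scene view shows the jar (108,345), flat bottle (155,370) and alu bottle (210,400) upright on the tray, with the beaker at (185,335) untouched. The wrist view shows the cassette at (320,200) with its rib at (321,215). I'll refine the cassette pose from wrist depth, then look at the slot the same way.

```bash
python3 - <<'E'
from h import *
from cell import camera,calibration
import pickle
W=cloud(np.load("w2.npz")["d"],pickle.load(open("w2.pkl","rb")))
Q=W[150:280,295:345].reshape(-1,3);Q=Q[(Q[:,2]>.070)&(Q[:,2]<.085)];print("rib",len(Q),rect(Q[:,:2]),np.median(Q[:,2]))
Q=W[80:320,275:368].reshape(-1,3);Q=Q[(Q[:,2]>.0505)&(Q[:,2]<.058)];print("flange",len(Q),rect(Q[:,:2]),np.median(Q[:,2]))
go(UN[0],UN[1]-.04,.40,.3,UY)
c=calibration("wrist");p,d=camera("wrist");cv2.imwrite("pics/w3.png",p);W=cloud(d,c)
Q=W.reshape(-1,3);Q=Q[(Q[:,2]>.106)&(Q[:,2]<.114)&(np.hypot(*(Q[:,:2]-UN).T)<.16)]
print("top",len(Q),rect(Q[:,:2]),np.median(Q[:,2]))
r=(Q[:,:2]-UN)@np.array([[np.cos(UY),-np.sin(UY)],[np.sin(UY),np.cos(UY)]])
for lo,hi in ((-.055,-.02),(-.02,.02),(.02,.055)):
    m=(r[:,1]>lo)&(r[:,1]<hi);print("x hole",lo,np.sort(r[m&(r[:,0]<0),0])[-25:][0],np.sort(r[m&(r[:,0]>0),0])[:25][-1])
n=abs(r[:,0])<.015
print("y hole",np.sort(r[n&(r[:,1]<0),1])[-15:][0],np.sort(r[n&(r[:,1]>0),1])[:15][-1])
print(env.get_state()["time"])
E
```

```text
rib 1428 [635.6   4.6  14.3  59.3   1.3] 0.07713204023417006
flange 13841 [635.6   3.8  58.1 175.    1.6] 0.05355937215992939
top 35290 [533.6 335.  151.1 220.5   9.6] 0.11023406275542945
x hole -0.055 -0.021584481961657184 0.023836077796674255
x hole -0.02 -0.02173163448191897 0.023416718732145715
x hole 0.02 -0.021573295601646954 0.02341799424604313
y hole -0.07415176428632153 0.07618074937080163
28.575
```

View pics/w3.png

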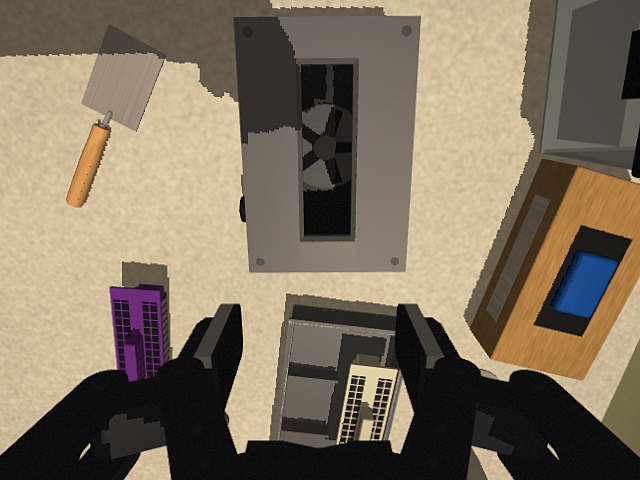

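The wrist view shows the slot at (328,150), open and clean. Wrist values: cassette (0.6356, 0.0042) with yaw 1.6°, slot (0.5336, 0.3350) with yaw 9.4°. Now grasping the cassette and holding it over the slot.

```bash
cat >> h.py <<'E'
CA=np.array([.6356,.0042]);CAY=np.radians(1.55)
UN=np.array([.5336,.3350]);UY=np.radians(9.45)
E
python3 - <<'E'
from h import *
from cell import camera
env.grip(.05); go(*CA,.19,.3,CAY); print("touch",go(*CA,.1285,.08,CAY,sf=5)); env.grip(.0,90)
s=env.get_state();print("grip",s["opening"],s["gripper_force"],s["tcp_pos"])
go(*CA,.27,.12,CAY);s=env.get_state();print("lift",s["opening"],s["force"].round(1))
go(*UN,.27,.2,UY); go(*UN,.242,.1,UY)
p,d=camera("scene");cv2.imwrite("pics/s4.png",cv2.resize(p[100:300,300:560],None,fx=3,fy=3,interpolation=cv2.INTER_CUBIC))
p,d=camera("wrist");cv2.imwrite("pics/w4.png",p)
print(env.get_state()["time"],env.get_state()["opening"])
E
```

```text
touch False
grip 0.012101432508195837 89.52234506607056 [0.63602881 0.00419824 0.12920092]
lift 0.012205520868479265 [-0.3  1.  -1.4]
35.3167 0.01172334687628844
```

View pics/s4.png

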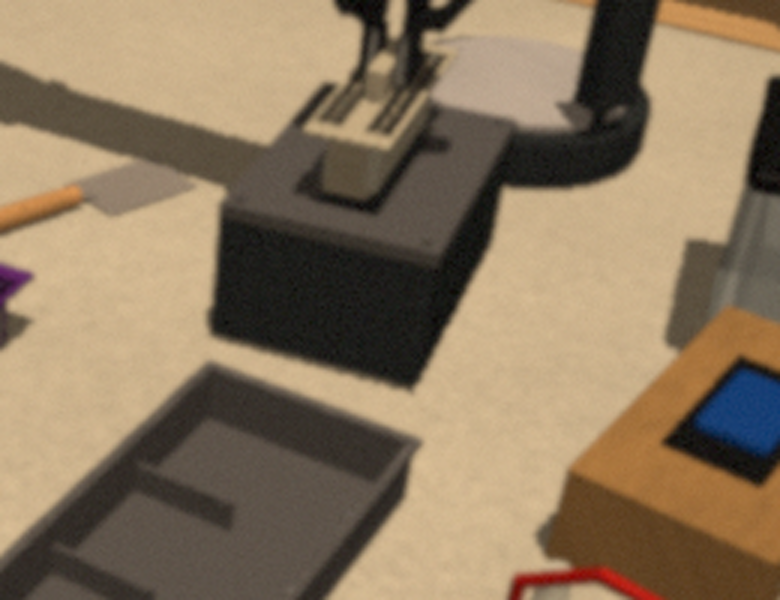

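View pics/w4.png

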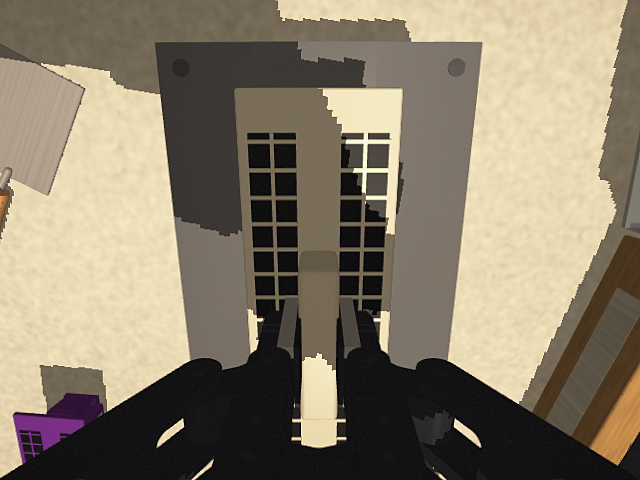

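The cassette hangs level above the slot: flange at wrist px (235–403, 88), parallel to the plate. Now a gentle insertion with a force guard, then the press.

```bash
python3 - <<'E'
from h import *
r=go(*UN,.202,.05,UY,sf=8);s=env.get_state();print(r,s["tcp_pos"],s["force"].round(1),s["torque"].round(2))
if not r:
    r=go(*UN,.1885,.03,UY,sf=28);s=env.get_state();print(r,s["tcp_pos"],s["force"].round(1),s["torque"].round(2),s["opening"],s["time"])
E
```

```text
True [0.53359256 0.33554383 0.21587293] [ 3.5  1.  -6.8] [ 0.27 -0.92  0.08]
```

```bash
python3 - <<'E'
from h import *
from cell import camera
env.dwell(.2)
s=env.get_state();print(s["tcp_pos"],s["force"].round(1),s["torque"].round(2),s["opening"])
p,d=camera("wrist");cv2.imwrite("pics/w5.png",p)
p,d=camera("scene");cv2.imwrite("pics/s5.png",cv2.resize(p[100:240,340:500],None,fx=4.5,fy=4.2,interpolation=cv2.INTER_CUBIC))
E
```

```text
[0.53342676 0.33550314 0.21646647] [ 3.7  0.9 -7.9] [ 0.27 -1.05  0.  ] 0.012067415029162745
```

View pics/w5.png

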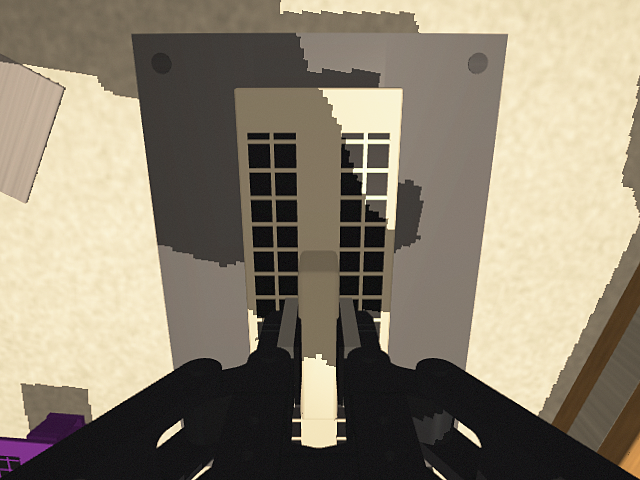

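View pics/s5.png

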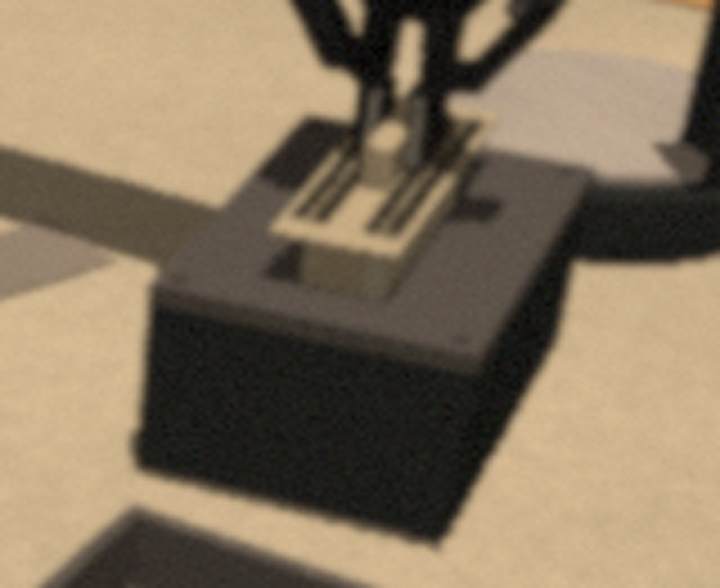

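```bash
python3 - <<'E'
from h import *
def f(t): env.dwell(.15);s=env.get_state();print(t,s["tcp_pos"].round(4),s["force"].round(1),s["torque"].round(2))
go(*UN,.245,.06,UY);f("free")
for z in (.236,.230,.224,.219):
    go(*UN,z,.04,UY,sf=15);f(z)
print(env.get_state()["time"])
E
```

```text
free [0.5333 0.335  0.2446] [ 0.1  0.2 -2.6] [-0.01  0.03 -0.01]
0.236 [0.5337 0.335  0.236 ] [ 0.6  0.2 -1. ] [ 0.   -0.01 -0.  ]
0.23 [0.5336 0.335  0.23  ] [-0.1 -0.3 -1.8] [0.01 0.02 0.02]
0.224 [0.5336 0.335  0.224 ] [-0.1  1.  -2. ] [0.07 0.05 0.02]
0.219 [0.5341 0.3354 0.2192] [ 2.4  2.9 -2.6] [ 0.61 -0.83 -0.04]
38.7833
```

```bash
python3 - <<'E'
from h import *
from cell import camera,calibration
go(*UN,.240,.06,UY);env.dwell(.15)
c=calibration("wrist");p,d=camera("wrist");W=cloud(d,c);s=env.get_state();t=s["tcp_pos"];print(t,s["orientation"])
np.savez("w6.npz",W=W,p=p)
M=np.array([[np.cos(UY),-np.sin(UY)],[np.sin(UY),np.cos(UY)]])
X=W[60:330].reshape(-1,3);X=X[~np.isnan(X[:,0])]; L=np.c_[(X[:,:2]-UN)@M,X[:,2]]
zf=t[2]-.1252+.049
F=L[(abs(L[:,2]-zf)<.006)&(abs(L[:,0])<.04)&(L[:,1]>.03)&(L[:,1]<.1)]
A=np.c_[F[:,:2],np.ones(len(F))];k=np.linalg.lstsq(A,F[:,2],rcond=None)[0];print("flange plane slopes",k.round(4),"z exp",zf,len(F))
for a in (.03,.05,.07):
    m=(F[:,1]>a)&(F[:,1]<a+.015);print("flange x edges",a,np.percentile(F[m,0],[.3,99.7]).round(4))
print("flange y end",np.percentile(F[:,1],[99,99.8]).round(4))
P=L[(abs(L[:,2]-.11)<.004)&(abs(L[:,0])<.08)&(abs(L[:,1])<.115)]
A=np.c_[P[:,:2],np.ones(len(P))];print("plate",np.linalg.lstsq(A,P[:,2],rcond=None)[0].round(4))
for a in (.0,.03,.06,.09):
    m=(P[:,1]>a)&(P[:,1]<a+.015);print("plate x edges",a,np.percentile(P[m,0],[.3,99.7]).round(4))
print("plate y end",np.percentile(P[:,1],[99.8]).round(4))
E
```

```text
[0.53334016 0.33488307 0.23964665] [-1.07082002e-04  6.46451794e-01  7.62954733e-01 -3.76686527e-04]
flange plane slopes [-0.0016 -0.0051  0.1642] z exp 0.1634466505852119 25506
flange x edges 0.03 [-0.0292  0.0282]
flange x edges 0.05 [-0.0292  0.0283]
flange x edges 0.07 [-0.0293  0.0283]
flange y end [0.0867 0.087 ]
plate [-0.0011  0.0004  0.1103]
plate x edges 0.0 [-0.0748  0.0752]
plate x edges 0.03 [-0.0749  0.0747]
plate x edges 0.06 [-0.0745  0.0748]
plate x edges 0.09 [-0.0745  0.0747]
plate y end [0.102]
```

The cassette hangs about 0.5 mm to -x and 1 mm to -y of the slot, which agrees with the contact forces. I'll correct for that and insert again.

```bash
python3 - <<'E'
from h import *
M=np.array([[np.cos(UY),-np.sin(UY)],[np.sin(UY),np.cos(UY)]])
T=UN+M@[.0006,.0012]
def f(t): env.dwell(.1);s=env.get_state();print(t,s["tcp_pos"].round(4),s["force"].round(1),s["torque"].round(2))
go(*T,.236,.06,UY)
for z in (.222,.218,.213,.208,.203,.199):
    r=go(*T,z,.04,UY,sf=14);f((z,r))
    if r: break
print(env.get_state()["time"])
E
```

```text
(0.222, False) [0.5339 0.336  0.2219] [-0.9 -2.2 -2.6] [-0.44 -0.02  0.04]
(0.218, False) [0.5346 0.336  0.2183] [ 1.7 -2.4  0. ] [-0.52 -0.54  0.04]
(0.213, False) [0.5349 0.3362 0.2136] [ 3.1 -2.4  2.4] [-0.57 -0.88  0.02]
(0.208, False) [0.5345 0.3364 0.2083] [ 4.5 -1.9  2.7] [-0.41 -1.13 -0.02]
(0.203, False) [0.5339 0.3364 0.2027] [ 4.1 -1.3 -1.4] [-0.31 -1.13  0.03]
(0.199, False) [0.5337 0.3363 0.1986] [ 3.8 -2.6 -2. ] [-0.36 -0.82 -0.02]
42.1583
```

```bash
python3 - <<'E'
from h import *
M=np.array([[np.cos(UY),-np.sin(UY)],[np.sin(UY),np.cos(UY)]])
T=UN+M@[.0014,.0007]
def f(t): env.dwell(.1);s=env.get_state();print(t,s["tcp_pos"].round(4),s["force"].round(1),s["torque"].round(2),s["opening"].round(4))
go(*T,.197,.03,UY,sf=20);f("shift")
r=go(*T,.1880,.03,UY,sf=30);f(("press",r))
print(env.get_state()["time"])
E
```

```text
Traceback (most recent call last):
AttributeError: 'float' object has no attribute 'round'
```

```bash
python3 - <<'E'
from h import *
M=np.array([[np.cos(UY),-np.sin(UY)],[np.sin(UY),np.cos(UY)]])
T=UN+M@[.0014,.0007]
def f(t): env.dwell(.1);s=env.get_state();print(t,s["tcp_pos"].round(4),s["force"].round(1),s["torque"].round(2),round(s["opening"],4))
f("shift")
r=go(*T,.1880,.03,UY,sf=30);f(("press",r))
print(env.get_state()["time"])
E
```

```text
shift [0.5343 0.3361 0.1968] [-1.  -0.9  2.9] [-0.28  0.17  0.05] 0.0122
('press', True) [0.5352 0.3361 0.1902] [-0.1  0.2  6.5] [-0.19  0.28 -0.03] 0.0121
43.0333
```

The 30 N stop came right at the expected home height (TCP 0.1902). Releasing and checking how the flange sits.

```bash
python3 - <<'E'
from h import *
from cell import camera,calibration
s=env.get_state();x,y,_=s["tcp_pos"]
env.grip(.045); go(x,y,.25,.15,UY); go(UN[0],UN[1]-.03,.36,.3,UY); env.dwell(.1)
c=calibration("wrist");p,d=camera("wrist");W=cloud(d,c);cv2.imwrite("pics/w7.png",p)
M=np.array([[np.cos(UY),-np.sin(UY)],[np.sin(UY),np.cos(UY)]])
X=W.reshape(-1,3);X=X[~np.isnan(X[:,0])]; L=np.c_[(X[:,:2]-UN)@M,X[:,2]]
P=L[(abs(L[:,2]-.11)<.004)&(((abs(L[:,0])>.04)&(abs(L[:,0])<.07)))&(abs(L[:,1])<.1)]
F=L[(abs(L[:,0])<.025)&(abs(L[:,0])>.01)&(abs(L[:,1])<.083)&(L[:,2]>.105)&(L[:,2]<.13)]
for n,q in(("plate",P),("flange",F)):
    k=np.linalg.lstsq(np.c_[q[:,:2],np.ones(len(q))],q[:,2],rcond=None)[0];print(n,len(q),k.round(4),np.median(q[:,2]))
q=L[(L[:,2]>.128)&(L[:,2]<.146)&(abs(L[:,0])<.02)&(abs(L[:,1])<.05)];print("rib",len(q),rect(q[:,:2]))
print(env.get_state()["time"])
E
```

```text
plate 19418 [-0.0011  0.0006  0.1103] 0.11028444468588502
flange 8278 [0.0007 0.0011 0.1147] 0.1147036481259765
rib 1555 [ 1.6  0.4 14.4 59.4  0.1]
44.6833
```

View pics/w7.png

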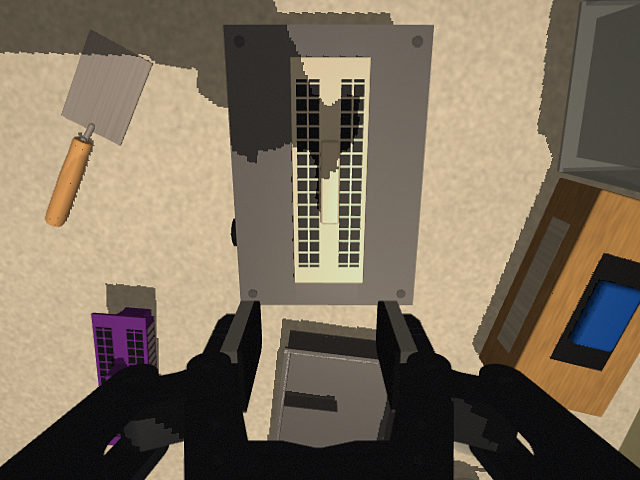

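The cassette is seated: flange top at 4.4 mm above the plate (nominal 4), level, 1.6 mm off centre, at (330,170) in the wrist view. Returning the containers: alu, then flat, then jar.

```bash
python3 - <<'E'
from h import *
from cell import camera,calibration
go(.585,-.20,.36,.35)
for nm in ("alu","flat","jar"):
    x,y,z=OBJ[nm]; env.grip(W_[nm]+.028); go(*SLOT[nm],z+TCP+HI,.25)
    pick(nm,SLOT[nm],z-.0005)
    go(x,y,z+TCP+HI,.22); put(nm,(x,y),z+.0005)
env.reach([.5,.25,.38],quat(CY,1)); env.dwell(.3)
np.savez("top1.npz",*camera("top")); p,d=camera("scene");cv2.imwrite("pics/s8.png",p)
p,d=camera("top");c=calibration("top");W=cloud(d,c);W0=cloud(np.load("top0.npz")["d"],c)
for nm,(u0,u1,v0,v1,z0,z1) in dict(alu=(280,315,180,215,.143,.175),flat=(325,360,180,215,.143,.175),jar=(370,412,175,215,.132,.17),beaker=(455,490,240,272,.055,.08),pawn=(360,385,255,280,.03,.08)).items():
    o=[]
    for w in (W0,W):
        Q=w[v0:v1,u0:u1].reshape(-1,3);Q=Q[(Q[:,2]>z0)&(Q[:,2]<z1)];o.append(np.r_[len(Q),Q.mean(0).round(4)])
    print(nm,o)
print(env.get_state()["time"])
E
```

```text
alu grip 0.029492284970079507 59.00225222110748
alu lifted 0.02971715362872739 [ 0.1  0.1 -3.2]
alu down True [0.5649 0.0862 0.1444] [0.4 0.7 4.6]
flat grip 0.02930643137993632 59.19321119785309
flat lifted 0.02964498393219615 [-0.3  0.4 -3.6]
flat down True [ 0.5668 -0.002   0.1424] [-0.1  0.3  4.9]
jar grip 0.04807761922577665 61.54809236526489
jar lifted 0.048159057139551244 [-0.  0. -4.]
jar down True [ 0.5705 -0.0956  0.1386] [0.  1.  3.5]
alu [array([2.490e+02, 5.633e-01, 8.580e-02, 1.551e-01]), array([2.530e+02, 5.631e-01, 8.570e-02, 1.550e-01])]
flat [array([ 2.460e+02,  5.656e-01, -2.000e-03,  1.532e-01]), array([ 2.430e+02,  5.658e-01, -1.700e-03,  1.532e-01])]
jar [array([ 6.000e+02,  5.690e-01, -9.550e-02,  1.434e-01]), array([ 5.950e+02,  5.690e-01, -9.540e-02,  1.433e-01])]
beaker [array([ 1.390e+02,  4.640e-01, -2.753e-01,  6.400e-02]), array([ 1.330e+02,  4.639e-01, -2.744e-01,  6.450e-02])]
pawn [array([ 1.020e+02,  4.396e-01, -6.510e-02,  4.540e-02]), array([ 1.030e+02,  4.397e-01, -6.510e-02,  4.580e-02])]
72.6667
```

View pics/s8.png

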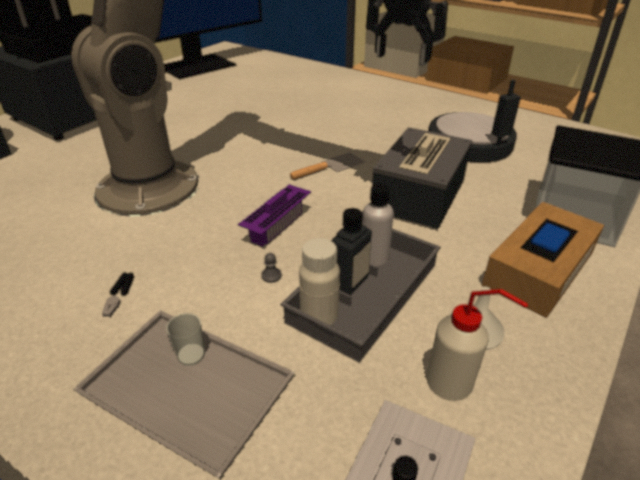

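The containers stand upright in their bays at (320,285), (352,255) and (378,225), each within 1 mm of the start. The cassette sits flush at (428,150), the beaker and pawn haven't moved, and the arm is clear.

```bash
python3 -c "
from cell import job
print(job.job_done())"
```

```text
the job is handed in; nothing more can be done
None
```

The job is handed in at about 73 s of the 144 s allowed (no verdict was returned): the cassette sits flush in the slot, about 1.6 mm off centre; all three containers are upright within about 1 mm of their starting spots; and the beaker and pawn are undisturbed.

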